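Build up a plaster casting mould on the banding wheel

ROBOT

A 6-joint arm with a two-finger parallel gripper is mounted at the origin on the work surface. World frame = base frame: x ahead of the robot, y to its left, z up, the work surface at z = 0. Lengths are in m, angles in rad, forces in N, time in s.
With the tool pointing down it reaches from about 0.3 to 0.825 m from the base axis. Payload 5.4 kg.
Tool frame: the origin (TCP) lies at the very end of the fingers, on their centre line; the grasp point (between the pads) lies 19 mm behind it; z points along the fingers, y is the line along which they close (so a half turn about z gives the same grasp; the last joint's range is limited). The gripper opens to 92 mm and grips with 3 to 60 N. Pads are 20 mm wide; open, the fingers measure 128 mm over their backs; the gripper's body (75 mm by 189 mm) begins 69 mm behind the grasp point.
Start: joints at [-1.467, 0.158, 1.597, -0, 1.386, -0.21], TCP at [0.177, -0.547, 0.215] pointing down, gripper open.
Joint ranges: [-2.91, 2.91], [-0.94, 2.29], [0.18, 2.7], [-1.29, 4.43], [0.17, 2.64], [-3, 3]. Speed limits (rad/s): [2.57, 2.57, 3.14, 3.14, 3.14, 3.14].

INTERFACE

Orientations are given as a unit quaternion [w, x, y, z].
In Python, from cell import move_to, move_linear, set_joints, gripper_to, wait, ik, read_state, camera, calibration, IKError, hand_in gives the robot as it stands. Calls block until the motion is done:
- move_to(position, orientation): joint-space move of the TCP to a pose.
- move_linear(position, orientation=None, vel=0.15, f_stop=None): straight line of the TCP; orientation=None keeps the orientation; vel is the mean speed in m/s. With f_stop (N) it stops when the force on the tool has changed by that much, and returns True; else False.
- set_joints(angles): joint-space move.
- gripper_to(opening, newtons=None): finger opening in m; newtons is the grip in N (None keeps the last); returns when the fingers have stopped.
- wait(seconds).
- ik(position, orientation): joint angles nearest the present ones, or None.
- read_state(): the state.
- camera(name): name is "scene" or "top" or "wrist"; returns the picture (384x512x3 uint8, red, green, blue); there is no depth.
- calibration(name): a dict with "fx", "fy", "cx", "cy" (pixels), "R" (3x3) and "t" (3): a world point X has camera coordinates R X + t; the wrist camera has in their place "hand_eye" (4x4, takes a point from camera to tool coordinates, whose origin is the TCP and whose axes are the flange's). Camera axes: x right, y down, z forward; pixel columns grow to the right and rows downward; lengths in m; the calibration is good to about 2 mm. A picture is of the moment at which its call begins: read the wrist's pose just before it. calibration takes no time and is no camera call.
A pose or a line that the arm cannot do raises IKError and nothing moves.
- hand_in(): hands the job in; it is judged then, once.
The state is a dict: "clock": time; "joint_pos": joint angles; "qvel": joint speeds; "joint_torque": joint torques, N m; "tcp_pos": TCP position; "tool_rot": TCP orientation; "contact_force": force on the tool from outside, world axes, zero at the start; "wrist_torque": the same for the moment, N m; "finger_gap": finger opening in m; "finger_force": force on a finger pad.
Only numpy, scipy, OpenCV 4.12 (cv2) and the standard library are available. Lean on these libraries where they do the work, as an engineer would, in place of code of your own. Each camera call takes 0.05 s, during which the arm holds its last target. There are 200 camera calls.

TASK

Build up the plaster casting mould in the middle of the round banding wheel: the foot piece first, then the belly ring on it, then the neck ring, and the pouring collar on top, each upright and fully home over the boss of the piece below. Set each piece down gently without dropping it, leave the two vases standing where they are, and let go of everything.

Things in the scene. Friction and masses are not known exactly. Their poses are not given: they have to be found in the camera images.
- wheel_top (a point): Banding wheel: round metal plate 170 mm in diameter on a stem and foot, locked so that it neither turns nor moves; its flat top is 45 mm above the bench. The point is the centre of that top, z up. Stands left or right of the pieces; the square wooden board on the other side is not used.
- foot_mid (a point): Foot piece of the mould: solid white plaster disc, 66 mm in diameter, straight wall 34 mm high, with a solid round boss in the middle of its top (tapering from 40 to 34 mm in diameter, 7 mm high, no hole). About 140 g. Point: on its axis half-way up the wall, 17 mm above the underside; its z is up along the axis. Starts upright on the bench.
- belly_mid (a point): Belly ring: white plaster, 60 mm in diameter, straight wall 50 mm high, a 24 mm hole right through, a boss round it on top (36 tapering to 30 mm, 7 mm high) and a socket underneath (48 mm wide, 10 mm deep) that goes over the foot's boss, wall resting on the foot. About 130 g. Point: on its axis half-way up the wall, 25 mm above the underside; its z is up along the axis. Starts upright on the bench.
- neck_mid (a point): Neck ring: white plaster ring, 52 mm in diameter, straight wall 42 mm high, an 18 mm hole right through, a boss round it on top (27 tapering to 21 mm, 7 mm high) and a socket underneath, 43 mm in diameter and 10 mm deep, which goes over the belly ring's boss. About 90 g. Point: on its axis half-way up the wall, 21 mm above the underside; its z is up along the axis. Starts upright on the bench.
- collar_mid (a point): Pouring collar: the smallest piece, white plaster ring 42 mm in diameter and 38 mm high with a flat top without boss, a wide 28 mm hole right through, and a socket underneath, 34 mm in diameter and 10 mm deep, which goes over the neck ring's boss. About 45 g. Point: on its axis half-way up, 19 mm above the underside; its z is up along the axis. Starts upright on the bench.
- vase_round_mid (a point): Bystander: small round-bellied white vase, 66 mm in diameter at its widest, 78 mm high, loose, standing among the mould pieces. The point is on its axis 39 mm above the bench.
- vase_slim_mid (a point): Bystander: small slim white vase, 50 mm in diameter at its foot, 78 mm high, narrow neck, loose, standing among the mould pieces. The point is on its axis 39 mm above the bench.
Mind the look-alikes: they are no part of the job. Leave any red look-alike of the part that bears neck_mid alone.

How it is judged:
By the outcome, as a careful person would: the job done as asked, in the order asked, and still so for the second after the job is handed in, with the robot touching nothing.
It also fails if it takes over 122 s, if anything falls off the work surface, if the arm or the gripper's body presses on something with over 40 N, if the wrist force passes 120 N, or if a joint passes its speed limit or range.

## Working session

There is one attempt and no reset: what is moved stays moved. The work goes in short steps, each a Python script; the robot and the scene stay as the last script left them, time stands still between calls to the robot, and variables do not carry over. Pictures are saved under pics/ and viewed, at most 14 in all, crops included, and the job is handed in when it is done.

```bash
mkdir -p pics; ls
python3 - <<'E'
from cell import *
import cv2
for n in("top","scene"):
    im=camera(n); cv2.imwrite(f"pics/{n}0.png",cv2.resize(im[:,:,::-1],(800,600),interpolation=cv2.INTER_CUBIC))
    c=calibration(n); print(n,c)
print(calibration("wrist"));s=read_state();print(s)
E
```

```text
pics
top {'fx': 350.7760215964601, 'fy': 350.7760215964601, 'cx': 253.38317656402842, 'cy': 192.2820963919639, 'R': array([[-0.01290424, -0.99965627, -0.02282166],
       [-0.99617314,  0.0148257 , -0.08613523],
       [ 0.08644397,  0.02162282, -0.99602203]]), 't': array([0.03212287, 0.59117266, 1.09398691])}
scene {'fx': 489.70602918735625, 'fy': 489.70602918735625, 'cx': 252.01993181867397, 'cy': 191.23815328373183, 'R': array([[ 0.33803652,  0.94093258, -0.01942125],
       [ 0.51586929, -0.20251043, -0.83238717],
       [-0.78715321,  0.27135844, -0.55385415]]), 't': array([-0.21381354, -0.22911134,  1.77118372])}
{'fx': 290.0915487539253, 'fy': 290.0915487539253, 'cx': 252.05618457116512, 'cy': 189.03168796176394, 'hand_eye': array([[-6.38851026e-04, -9.55298632e-01, -2.95641869e-01,
         8.41006867e-02],
       [ 9.99999716e-01, -7.28436437e-04,  1.92880285e-04,
        -2.85907172e-04],
       [-3.99614582e-04, -2.95641662e-01,  9.55298827e-01,
        -1.70060662e-01],
       [ 0.00000000e+00,  0.00000000e+00,  0.00000000e+00,
         1.00000000e+00]])}
{'clock': 0.1, 'joint_pos': array([-1.46713503e+00,  1.59011659e-01,  1.59807609e+00, -2.27271030e-05,
        1.38621863e+00, -2.10075168e-01]), 'qvel': array([-0.00074147, -0.00087437, -0.0056659 , -0.00104441, -0.00132912,
        0.0012388 ]), 'joint_torque': array([-5.72070185e-04, -3.86504817e+01, -3.22959745e+01,  7.02495896e-02,
        3.39874788e-02, -4.21849154e-05]), 'tcp_pos': array([ 0.17738043, -0.54636416,  0.21371812]), 'tool_rot': array([-8.56243178e-04,  9.87720699e-01,  1.56227678e-01,  3.44165485e-05]), 'contact_force': array([ 0.81066202, -0.2061769 , -0.09603041]), 'wrist_torque': array([-0.0527831 ,  0.00168183,  0.0113538 ]), 'finger_force': 0.0, 'finger_gap': 0.09193293038307906}
```

View pics/top0.png

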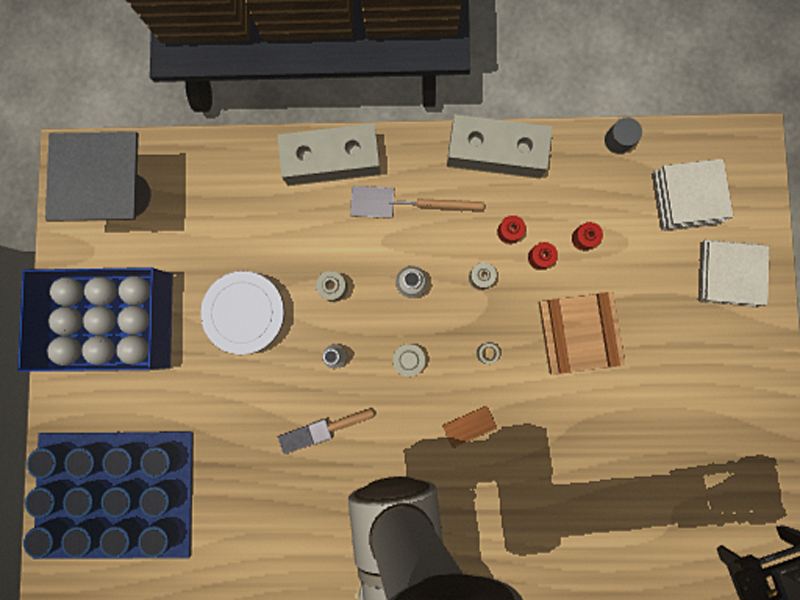

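View pics/scene0.png

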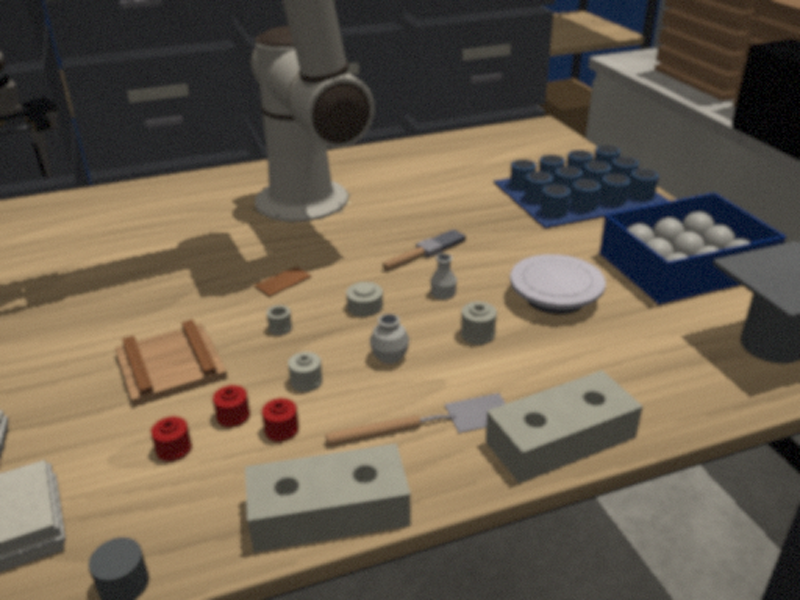

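The top picture shows the wheel at (243,313), the foot at (409,360), the belly at (333,286), the collar at (489,352), the round vase at (413,282) and the slim vase at (336,355). Neck candidates are the white ring at (484,275) and the red rings at (512,229), (543,255) and (588,235). The white one fits, because the neck is white plaster and the red ones are the look-alikes. I'll confirm that in an enlarged crop.

```bash
python3 - <<'E'
import cv2
im=cv2.imread("pics/top0.png")
im=cv2.resize(im,(512,384),interpolation=cv2.INTER_AREA)
c=im[135:255,190:350]; cv2.imwrite("pics/crop1.png",cv2.resize(c,(800,600),interpolation=cv2.INTER_CUBIC))
E
cat > h.py <<'E'
from cell import *
import numpy as np, cv2
from scipy.spatial.transform import Rotation as Ro
def tr(q): return Ro.from_quat([q[1],q[2],q[3],q[0]]).as_matrix()
def down(a):  # tool y (closing line) at world angle a, z down
    y=np.array([np.cos(a),np.sin(a),0]); z=np.array([0,0,-1.]); x=np.cross(y,z)
    q=Ro.from_matrix(np.c_[x,y,z]).as_quat(); return np.array([q[3],q[0],q[1],q[2]])
def pose(name,st=None):  # camera centre, R cam->world
    c=calibration(name)
    if name=="wrist":
        H=c["hand_eye"]; R=tr(st["tool_rot"]); return c, st["tcp_pos"]+R@H[:3,3], R@H[:3,:3]
    return c, -c["R"].T@c["t"], c["R"].T
def ray(name,px,z,st=None):
    c,o,R=pose(name,st); d=R@np.array([(px[0]-c["cx"])/c["fx"],(px[1]-c["cy"])/c["fy"],1])
    return o+d*(z-o[2])/d[2]
def proj(name,X,st=None):
    c,o,R=pose(name,st); p=R.T@(np.asarray(X)-o); return np.array([c["fx"]*p[0]/p[2]+c["cx"],c["fy"]*p[1]/p[2]+c["cy"]])
E
python3 - <<'E'
from h import *
for n,u,v,z in [("wheel",243,313,.045),("foot",409,360,.034),("belly",332,284,.057),("neck",484,275,.049),("collar",489,352,.038),("round",413,280,.078),("slim",334,353,.078),("red",512,229,.03),("red",543,255,.03)]:
    print(n,ray("top",((u+.5)*.64-.5,(v+.5)*.64-.5),z).round(3))
E
```

```text
wheel [0.57  0.333 0.045]
foot [ 0.471 -0.     0.034]
belly [0.624 0.151 0.057]
neck [ 0.639 -0.153  0.049]
collar [ 0.485 -0.16   0.038]
round [ 0.627 -0.011  0.078]
slim [0.487 0.145 0.078]
red [ 0.735 -0.215  0.03 ]
red [ 0.68  -0.277  0.03 ]
```

View pics/crop1.png

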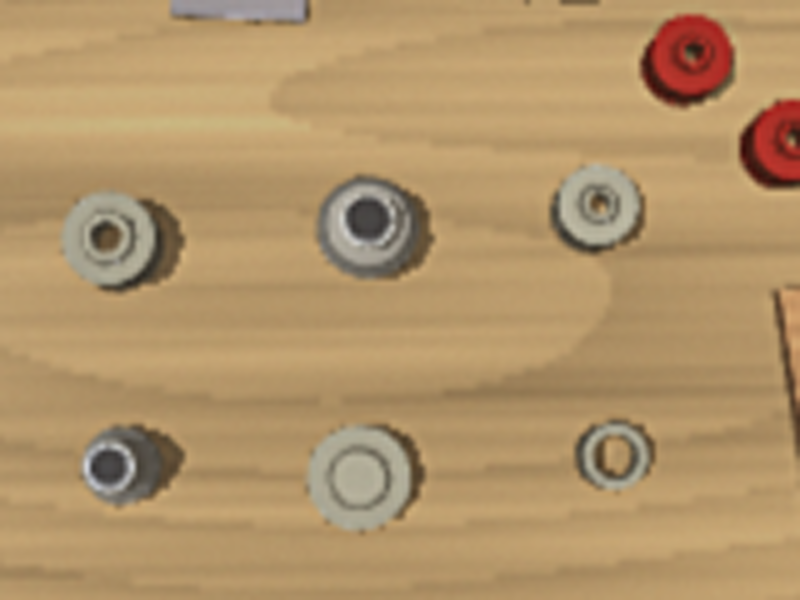

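The crop confirms it. The white neck ring, with boss and small hole, is at crop (599,206), the belly at (109,237), the solid foot at (360,477) and the wide-holed collar at (615,454). The red rings are separate, at upper right. Next is a short wrist-camera tour to refine the positions.

```bash
cat > tour.py <<'E'
from h import *
import pickle
def f(x,y,z): return ray("top",(190+(x+.5)/5-.5,135+(y+.5)/5-.5),z)
T={"foot":(360,477,.034,.033),"belly":(109,237,.05,.03),"neck":(599,206,.042,.026),"collar":(615,454,.038,.021)}
P={k:(f(*v[:3]),v[3]) for k,v in T.items()}
P["wheel"]=(ray("top",((243.5)*.64-.5,(313.5)*.64-.5),.045),.085)
out=[];D={}
for k in("collar","neck","foot","belly","wheel"):
    c,r=P[k]; move_to([c[0],c[1],.20 if k!="wheel" else .27],down(-np.pi/2)); wait(.15)
    s=read_state(); im=camera("wrist"); D[k]=(s,im,c,r); print(k,c.round(4),s["clock"],s["tcp_pos"].round(3))
pickle.dump(D,open("tour.pkl","wb"))
E
cat > show.py <<'E'
from h import *
import pickle,sys
D=pickle.load(open("tour.pkl","rb")); tiles=[]
corr=eval(sys.argv[2]) if len(sys.argv)>2 else {}
for k,(s,im,c,r) in D.items():
    c=np.array(c)+np.r_[corr.get(k,(0,0)),0]
    m=3 if k!="wheel" else 1.1; p=proj("wrist",c,s); W=266/m;H=300/m
    M=np.float64([[m,0,133-m*p[0]],[0,m,150-m*p[1]]]); t=cv2.warpAffine(im[:,:,::-1].copy(),M,(266,300),flags=cv2.INTER_CUBIC)
    for th in np.arange(0,6.28,.3):
        q=M@np.r_[proj("wrist",c+r*np.r_[np.cos(th),np.sin(th),0],s),1]; cv2.circle(t,tuple(int(round(v)) for v in q),1,(0,0,255),-1)
    J=[(proj("wrist",c+e,s)-p)*m for e in (np.r_[.001,0,0],np.r_[0,.001,0])]; print(k,"px per mm x,y",np.round(J,2).tolist())
    cv2.putText(t,k,(5,15),0,.5,(0,0,0)); tiles.append(t)
tiles.append(np.zeros_like(tiles[0]))
cv2.imwrite(sys.argv[1],np.vstack([np.hstack(tiles[:3]),np.hstack(tiles[3:])]))
E
python3 tour.py; python3 show.py pics/tour1.png
```

```text
collar [ 0.484  -0.1598  0.038 ] 2.05 [ 0.484 -0.161  0.2  ]
neck [ 0.6396 -0.1535  0.042 ] 2.9167 [ 0.639 -0.154  0.201]
foot [ 0.4717 -0.0005  0.034 ] 4.025 [ 0.473 -0.001  0.2  ]
belly [0.6238 0.1548 0.05  ] 5.1 [0.624 0.153 0.201]
wheel [0.5696 0.3329 0.045 ] 6.1167 [0.57  0.331 0.269]
collar px per mm x,y [[-0.01, -2.47], [-2.54, 0.0]]
neck px per mm x,y [[-0.0, -2.5], [-2.57, 0.0]]
foot px per mm x,y [[-0.01, -2.44], [-2.51, 0.0]]
belly px per mm x,y [[-0.01, -2.55], [-2.63, 0.01]]
wheel px per mm x,y [[-0.0, -0.78], [-0.8, 0.0]]
```

View pics/tour1.png

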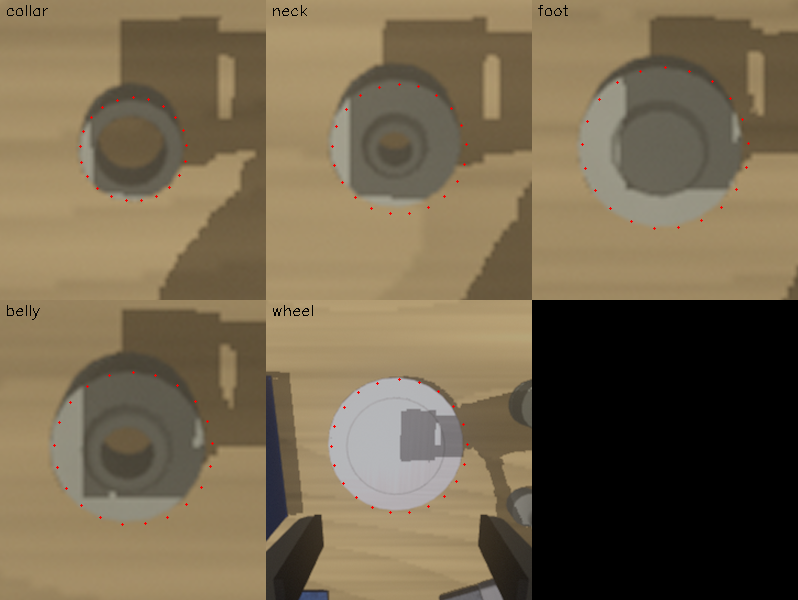

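The overlays are 1–3 mm off: the neck rim is about 5 px high, and the belly and foot about 4 px left. I'll apply the corrections and check again.

```bash
python3 show.py pics/tour2.png '{"collar":(0.0002,.0008),"neck":(.002,.001),"foot":(.0008,.0013),"belly":(.0009,.0017),"wheel":(.0032,.0025)}'
```

```text
collar px per mm x,y [[-0.01, -2.47], [-2.54, 0.0]]
neck px per mm x,y [[-0.01, -2.51], [-2.58, 0.0]]
foot px per mm x,y [[-0.01, -2.44], [-2.51, 0.0]]
belly px per mm x,y [[-0.01, -2.55], [-2.63, 0.01]]
wheel px per mm x,y [[-0.01, -0.79], [-0.8, 0.0]]
```

View pics/tour2.png

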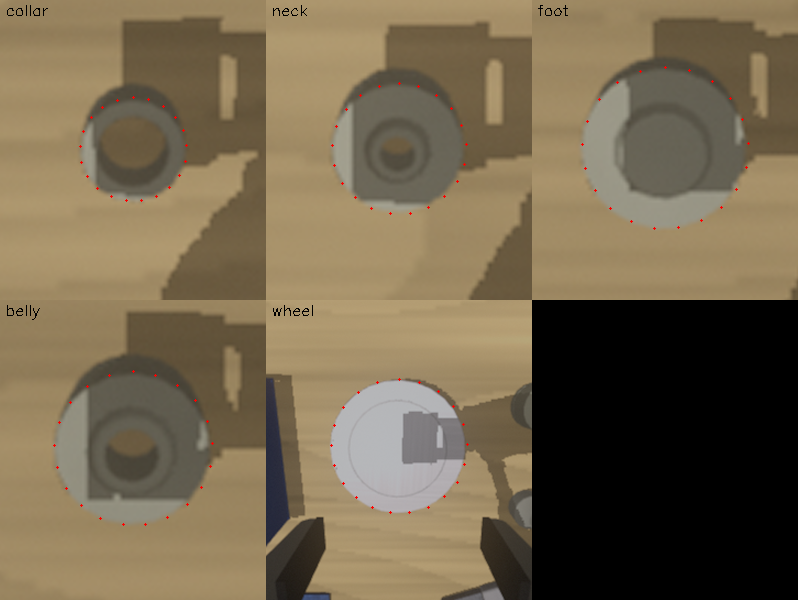

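The rims now match. Next I pick the foot and place it.

```bash
cat >> h.py <<'E'
C={"foot":(.4725,.0008),"belly":(.6247,.1565),"neck":(.6416,-.1525),"collar":(.4842,-.1590),"wheel":(.5728,.3354)}
Q=down(-np.pi/2)
def pick(k,h,hover):   # h: TCP height above underside
    x,y=C[k]; move_to([x,y,hover],Q); move_linear([x,y,h+.03],Q,vel=.2)
    if move_linear([x,y,h],Q,vel=.06,f_stop=6): print("contact on descent!",read_state()["tcp_pos"])
    gripper_to(.03,15); s=read_state(); print(k,"gap",s["finger_gap"],"F",s["finger_force"],"tcp",s["tcp_pos"].round(4))
    off=np.array([x,0])-[s["tcp_pos"][0],0]; hz=s["tcp_pos"][2]
    move_linear([x,y,hover],Q,vel=.2); print("lifted gap",read_state()["finger_gap"],"t",read_state()["clock"]); return off[0],hz
def place(xy,base,hz,offx,hover):
    x,y=xy[0]-offx,xy[1]; move_to([x,y,hover],Q); z=base+hz
    move_linear([x,y,z+.014],Q,vel=.12); wait(.3)
    s=read_state(); e=np.array([x,y])-s["tcp_pos"][:2]; print("err",e.round(4))
    hit=move_linear([x+e[0],y+e[1],z-.003],Q,vel=.02,f_stop=3); s=read_state()
    print("hit",hit,"tcp",s["tcp_pos"].round(4),"expected z",round(z,4),"F",s["contact_force"].round(1),"t",s["clock"])
def release(hover,opening=.092):
    gripper_to(opening); s=read_state(); p=s["tcp_pos"]; move_linear([p[0],p[1],hover],Q,vel=.15); print("t",read_state()["clock"])
E
python3 - <<'E'
from h import *
o,h=pick("foot",.005,.15); print(o,h)
place(C["wheel"],.045,h,o,.16)
E
```

```text
foot gap 0.06465129797477176 F 15.00018060207367 tcp [0.4727 0.0008 0.0052]
lifted gap 0.06466680896841145 t 10.3
-0.00018679454658532268 0.005215675785079671
err [-0.0003 -0.0002]
hit True tcp [0.5725 0.3352 0.0502] expected z 0.0502 F [-1.1 -0.2  4.6] t 13.5333
```

```bash
cat >> h.py <<'E'
def look(fn,xy,ztop,r,tcpz):  # view stack from above, overlay rim
    move_to([xy[0],xy[1],tcpz],Q); wait(.2); s=read_state(); im=camera("wrist")[:,:,::-1].copy()
    c=np.r_[xy,ztop]; p=proj("wrist",c,s); m=3; M=np.float64([[m,0,200-m*p[0]],[0,m,170-m*p[1]]])
    t=cv2.warpAffine(im,M,(400,340),flags=cv2.INTER_CUBIC)
    for th in np.arange(0,6.28,.3):
        q=M@np.r_[proj("wrist",c+r*np.r_[np.cos(th),np.sin(th),0],s),1]; cv2.circle(t,tuple(int(round(v)) for v in q),1,(0,0,255),-1)
    cv2.imwrite(fn,t); print("px/mm",((proj("wrist",c+[.001,0,0],s)-p)*m).round(2))
E
python3 - <<'E'
from h import *
release(.16)
look("pics/foot.png",(.5723,.3352),.079,.033,.245)
o,h=pick("belly",.009,.17); print(o,h)
E
```

```text
t 14.9917
px/mm [-0.   -2.47]
belly gap 0.05870103952830884 F 15.00006244998076 tcp [0.6248 0.1566 0.0092]
lifted gap 0.05939666001477092 t 19.5
-0.00010581696272093932 0.009187210139778947
```

View pics/foot.png

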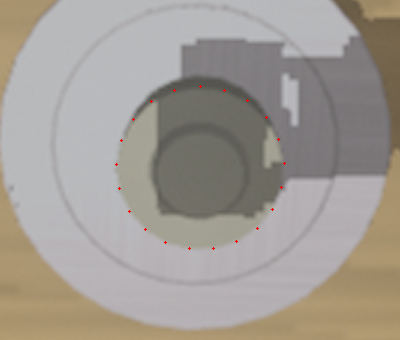

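The foot rim matches the overlay (centre at 200,168), so it stands where I expected, centred in the wheel. Belly is next.

Run:
```python
from h import *
place((.5723,.3352),.079,.0092,-.0001,.17)
```

```text
err [-0.0004 -0.0002]
hit True tcp [0.5718 0.3349 0.0881] expected z 0.0882 F [-0.2  0.4  3.8] t 21.95
```

Fully home at the expected height. I'll release, check, and pick the neck.

Run:
```python
from h import *
release(.20)
look("pics/belly.png",(.5718,.3350),.129,.030,.285)
o,h=pick("neck",.005,.22); print(o,h)
```

```text
t 23.4917
px/mm [-0.   -2.53]
neck gap 0.05238479958253701 F 15.000080626923591 tcp [ 0.6416 -0.1525  0.0051]
lifted gap 0.0522260804603633 t 29.6083
-3.5890754940037795e-05 0.00508797541440276
```

View pics/belly.png

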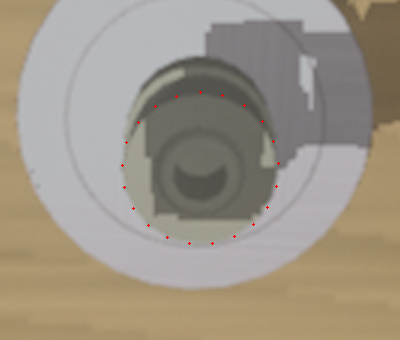

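The belly sits flush on the foot, with its rim on the overlay (centre at 200,168). Placing the neck.

Run:
```python
from h import *
place((.5718,.3350),.129,.0051,0,.22)
```

```text
err [-0.0004 -0.0002]
hit True tcp [0.5713 0.3348 0.1341] expected z 0.1341 F [ 0.  -0.8  3.5] t 33.1167
```

Run:
```python
from h import *
release(.24)
look("pics/neck.png",(.5715,.3348),.171,.026,.32)
o,h=pick("collar",.005,.26); print(o,h)
```

```text
t 34.7083
px/mm [-0.   -2.58]
collar gap 0.04087232608853741 F 15.000075460702647 tcp [ 0.4842 -0.159   0.005 ]
lifted gap 0.040835199619615084 t 41.375
1.9713906154905647e-05 0.005006474661909354
```

View pics/neck.png

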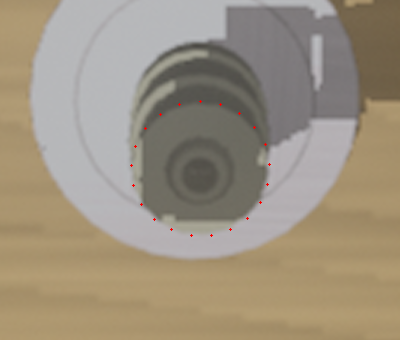

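The neck is on the overlay (centre at 200,168). Placing the collar.

Run:
```python
from h import *
place((.5715,.3348),.171,.0050,0,.26)
```

```text
err [-0.0004 -0.0002]
hit True tcp [0.5711 0.3346 0.1759] expected z 0.176 F [ 0.9 -0.5  3.1] t 44.9
```

Run:
```python
from h import *
release(.30)
move_to([.45,0,.35],Q); wait(.3)
for n in("scene",):
    im=camera(n)[80:300,150:443,::-1]; cv2.imwrite("pics/end.png",cv2.resize(im,(800,600),interpolation=cv2.INTER_CUBIC))
print(read_state()["clock"])
```

```text
t 46.75
48.45
```

View pics/end.png

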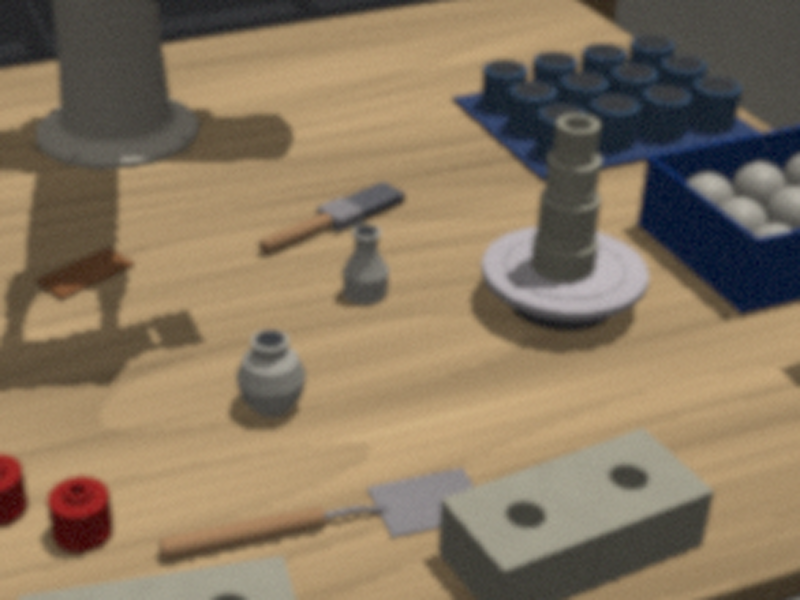

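The four-piece stack stands straight in the middle of the wheel (570,200). Both vases are standing, at (365,265) and (270,375), and the arm is clear.

```bash
python3 -c "
from cell import *
print(hand_in())"
```

```text
the job is handed in; nothing more can be done
None
```

The mould is built on the banding wheel in the order foot, belly, neck, collar, each seated at its expected height; both vases were left standing, and the job was handed in after about 48 s with the gripper open and clear.

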